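# Clear the offcuts and hold the grinder's tension arm open

### The job

So that a new belt can go on the bench grinder, hold the bench rake in the gripper and sweep the three wooden offcuts in front of the tension arm into the scrap bay without touching them with the fingers, then leave the rake standing on the bench, clear of the grinder. After that take the tension arm by its upright grip post, swing it out against its spring all the way to its stop and finish while holding it there: do not let go. Leave the tape measure, the blade blank and the bar stock where they are.

Things in the scene. Friction and masses are not known exactly. Their poses are not given: they have to be found in the camera images.
- rake: bench rake: steel plate 180 mm wide, 60 tall, 4 thick, standing on a foot, wooden grip bar on top. Origin: centre of the plate's lower edge; x forward (pushing way), y along the plate. Foot (4 thick) reaches 47 behind (-x); cheeks at both ends, 45 tall, reach 30 forward, 172 clear between. Grip bar centred over the plate: 26 thick (x), 110 long (y), z 46 to 86 mm. About 350 g
- offcut1: hardwood offcut 1, a plain brown wooden block 34 x 26 x 26 mm with slightly rounded edges, about 25 g, loose, lying flat on the bench in front of the tension arm, within 105 mm of the other two. Origin: centre of its underside
- offcut2: hardwood offcut 2, a plain brown wooden block 28 x 28 x 28 mm with slightly rounded edges, about 25 g, loose, lying flat on the bench in front of the tension arm, within 105 mm of the other two. Origin: centre of its underside
- offcut3: hardwood offcut 3, a plain brown wooden block 38 x 24 x 24 mm with slightly rounded edges, about 25 g, loose, lying flat on the bench in front of the tension arm, within 105 mm of the other two. Origin: centre of its underside
- bay: scrap bay: three walls of steel angle iron fixed to the bench, 30 mm high, 5 thick, no floor (bare bench inside); flat flanges outside, 26 wide, 4 thick. Inside 260 mm wide (its x) and 150 deep (its y). Origin: centre of the inside, on the bench. Open on its +y side: mouth at y = +75 mm, back wall at y = -75 mm
- grinder: belt grinder without belt on a 10 mm base plate, fixed: pivot body on a hanger, wheels, green motor, up to 140 mm tall, on the pivot's +y side; small stop peg 40 mm tall, 66 mm from the pivot. Origin: on the tension arm's upright pivot axis, on the bench. At rest the arm points along -x, turned 10 degrees to -y, and swings towards -y
- pivot (a point): point on the tension arm's upright pivot axis, 26 mm above the bench
- grip_post: upright steel post, 18 mm diameter, turns freely on its own axis, top 95 mm above the bench, at the free end of the tension arm, 200 mm from the pivot axis. Below it is the arm's flat bar (26 wide, top at 26 mm); the arm's black idler wheel (46 diameter, top 70 mm) is centred 75 mm nearer the pivot. Origin: on the post's axis at bench height
- tension_arm (a joint): angle of the tension arm about its upright pivot, rad: 0 at rest near the grinder's frame, growing anticlockwise seen from above as it swings out over the bench, stop at 1.05. A spring pulls it back: about 3.6 N at the post at rest, 8.6 N at the stop; it snaps back if released
- tape: tape measure, black rounded case 70 x 42 x 62 mm with a grey disc on its side; loose, to be left alone. Origin: centre of its underside
- blank: flat steel knife-blade blank about 240 mm long, 34 mm wide, 6 mm thick; loose, to be left alone. Origin: on its underside near the middle
- barstock: short upright piece of round steel bar, 42 mm diameter, 55 mm tall; loose, to be left alone. Origin: centre of its underside
There are look-alikes about, which are no part of the job. What is meant by the rake is not yellow, and is the smaller of those in its own colour.

How it is judged:
By the outcome, as a careful person would: the job done as asked, in the order asked, and still so for the second after the job is handed in, while the arm keeps its last pose, push and grip.
It also fails if it takes over 72 s, if anything falls off the work surface, if the arm or the gripper's body presses on something with over 40 N, if the wrist force passes 120 N, or if a joint passes its speed limit or range.

### The arm

A 6-joint arm with a two-finger parallel gripper is mounted at the origin on the work surface. World frame = base frame: x ahead of the robot, y to its left, z up, the work surface at z = 0. Lengths are in mm, angles in degrees, forces in N, time in s.
With the tool pointing down it reaches from about 350 to 850 mm from the base axis. Payload 8.1 kg.
Tool frame: the origin (TCP) lies at the very end of the fingers, on their centre line; the grasp point (between the pads) lies 19 mm behind it; z points along the fingers, y is the line along which they close (so a half turn about z gives the same grasp; the last joint's range is limited). The gripper opens to 85 mm and grips with 20 to 120 N. Pads are 22 mm wide; open, the fingers measure 114 mm over their backs; the gripper's body (76 mm by 85 mm) begins 54 mm behind the grasp point. The pads swing forward as they close: fully open they stand 13 mm farther back than shut.
Start: joints at [67.586, 7.471, 85.268, -0, 87.261, -4.893], TCP at [180.612, 572.175, 231.292] pointing down, gripper open.
Joint ranges: [-169.43, 169.43], [-51.17, 129.36], [1.28, 143.12], [-76.62, 256.62], [0, 156.53], [-152.29, 152.29]. Speed limits (degrees/s): [136.94, 136.94, 159.86, 180, 180, 180].

### API

Orientations are given as [roll, pitch, yaw] about the fixed x, y, z axes, in that order (R = Rz(yaw) Ry(pitch) Rx(roll)).
In Python, from bench import sense, eyes, job, models gives the robot as it stands. The module is installed in compiled form; this text tells all that it offers.
- The arm moves only by the tool apply_moves, never from a script. Its argument "rows" is a list of rows, each a list of 6 numbers: the shift along the tool's x, y, z in mm, then the turn, a rotation vector about the tool's x, y, z in rad. In form: [[dx, dy, dz, rx, ry, rz], ...]. A call has exactly 5 rows; each row shifts and turns the commanded pose from where the row before left it, along the tool's axes as they then stand; what a row does not reach is not made up. A row lasts 1/8 s, in which the tool goes at most 62.5 mm and 10.7 degrees, less where a joint would pass 70% of its speed; a pose out of reach is approached as far as the arm can. A call is refused whole if a number of a shift passes 62.5 or a number of a turn 0.188, either way. A call with a gripper value outside its range is refused whole. "fingers" is the finger opening in mm, from 0 to 85.4, set as the call begins (left out, the last holds). The fingers move at their own pace and stop on an object; "grip_force" is the grip in N (left out, the last holds). Time passes only in rows, so rows that do not move let the fingers close, or fill a call up. It gives the time, the measured TCP pose, the force, the opening and the grip force at its end, in the units of the state.
- sense(): the state, without advancing time (a new reading comes with each control period).
- eyes.snapshot(name): name is "scene" or "side" or "wrist"; returns (picture, depth): 480x640x3 uint8, red, green, blue; 480x640 float32, mm along the optical axis (not along the pixel's ray), 0 where there is no reading.
- eyes.get_calibration(name): a dict with "intrinsics" (3x3 intrinsics, pixels), "R" (3x3) and "t" (3): a world point X has camera coordinates R X + t; the wrist camera has in their place "mount" (4x4, takes a point from camera to tool coordinates, whose origin is the TCP and whose axes are the flange's). Camera axes: x right, y down, z forward; pixel columns grow to the right and rows downward; lengths in mm; the calibration is good to about 2 mm. A picture is of the moment at which its call begins: read the wrist's pose just before it. get_calibration takes no time and is no camera call.
- job.hand_in(): hands the job in; it is judged then, once.
Trained networks look in the newest picture that a camera, given by its name, has taken for a name from the list of things; names that differ only in an ending like _2 or _b are one class to them, and where a whole thing is asked for, a point or a joint stands for the part that bears it (a point fixed in the world has none). Each returns a list of dicts, best first, with "confidence" (0 to 1); they miss things now and then, are a little off and sometimes report something else, mostly with a low value. They report only what shows in the picture. A call takes as long as a camera call. They do not tell look-alikes from the thing itself.
- models.boxes_of(name, camera): "xyz" ([x, y, z] in mm, in world coordinates, good to about 4 mm: the middle of the surface that is visible of it).
- models.cut_out(name, camera): "pixels" (480x640 bool, what is visible of it).
- models.place_of(name, camera): "xyz" ([x, y, z] in mm, in world coordinates, good to about 4 mm: a listed point, or the origin of a listed thing).
The state is a dict: "time": time; "joint_pos": joint angles; "qd": joint speeds; "joint_efforts": joint torques, N m; "tool_pos": TCP position; "tcp_rot": TCP orientation; "ft_force": force on the tool from outside, world axes, zero at the start; "wrist_torque": the same for the moment, N m; "finger_gap": finger opening in mm; "grip_force": force on a finger pad.
Only numpy, scipy, OpenCV 4.12 (cv2) and the standard library are available. Lean on these libraries where they do the work, as an engineer would, in place of code of your own. Each camera call takes 0.05 s, during which the arm holds its last target. There are 200 camera calls.

## Working session

There is one attempt and no reset: what is moved stays moved. The work goes in short steps, Python scripts to look and compute and a tool call to move; the robot and the scene stay as the last step left them, time stands still between calls to the robot, and variables do not carry over. Pictures are saved under pics/ and viewed, at most 10 in all, crops included, and the job is handed in when it is done.

Besides the shell and the picture viewer there is one more tool, called after "Emit:" as name(argument=value, ...) on one line, values as JSON. apply_moves: Moves the arm, as the interface text tells. Its arguments: {"type":"object","properties":{"rows":{"type":"array"},"fingers":{"type":"number"},"grip_force":{"type":"number"}},"required":["rows"]}

```bash
mkdir -p pics
cat > h.py <<'E'
from bench import sense, eyes, job, models
import numpy as np, cv2
from scipy.spatial.transform import Rotation as Ro
def toworld(name,u,v,d):
    c=eyes.get_calibration(name);K=np.array(c['intrinsics']);
    p=np.stack([(u-K[0,2])/K[0,0]*d,(v-K[1,2])/K[1,1]*d,d],-1)
    return (p-np.array(c['t']))@np.array(c['R'])
def snap(name,f=None):
    im,d=eyes.snapshot(name)
    if f: cv2.imwrite('pics/'+f,im[:,:,::-1])
    return im,d
E
python3 - <<'E'
from h import *
print(sense())
for c in('scene','side'):
    im,d=snap(c,c+'0.png')
    k=eyes.get_calibration(c);print(c,np.round(-np.array(k['R']).T@np.array(k['t'])))
    for n in('rake','offcut1','bay','grinder','pivot','grip_post','tape','blank','barstock'):
        print(n,[(np.round(r['xyz']).tolist(),round(r['confidence'],2)) for r in models.place_of(n,c)])
E
```

```text
{'time': 0.0, 'joint_pos': array([ 6.75879600e+01,  7.51702477e+00,  8.53308193e+01, -5.22519547e-04,
        8.72626153e+01, -4.89407147e+00]), 'qd': array([-0.02568456,  0.01493074,  0.02034619, -0.09307093, -0.03698617,
       -0.04982851]), 'joint_efforts': array([-3.70268936e-04, -5.69402575e+01, -5.00543869e+01, -1.00783095e-04,
        1.43653736e-02,  5.11956489e-05]), 'tool_pos': array([180.37641541, 571.64630712, 230.20971072]), 'tcp_rot': array([-1.79889899e+02, -8.90373183e-03,  1.62482048e+02]), 'ft_force': array([ 0.26310136,  0.40740333, -0.48389253]), 'wrist_torque': array([ 0.01700604, -0.00901889,  0.00516773]), 'grip_force': 0.0, 'finger_gap': 85.03089200816584}
scene [ 915.  536. 1007.]
rake [([208.0, 320.0, 3.0], 0.73), ([466.0, -123.0, 1.0], 0.64), ([405.0, -658.0, -1.0], 0.61)]
offcut1 [([460.0, 156.0, -3.0], 0.68), ([516.0, 92.0, -0.0], 0.56), ([540.0, 152.0, -0.0], 0.44)]
bay []
grinder [([615.0, 329.0, 3.0], 0.68)]
pivot [([614.0, 324.0, 22.0], 0.64)]
grip_post [([415.0, 290.0, -2.0], 0.59)]
tape [([763.0, -172.0, -1.0], 0.58)]
blank [([765.0, -176.0, -1.0], 0.6)]
barstock [([771.0, 19.0, -4.0], 0.96)]
side [ 340.  773. 1240.]
rake [([461.0, -129.0, 3.0], 0.84), ([213.0, 315.0, -3.0], 0.84), ([403.0, -658.0, 3.0], 0.76)]
offcut1 [([539.0, 161.0, 1.0], 0.74), ([462.0, 156.0, 2.0], 0.6), ([514.0, 95.0, 1.0], 0.54)]
bay [([745.0, 143.0, 1.0], 0.22)]
grinder [([616.0, 331.0, 2.0], 0.68)]
pivot [([612.0, 326.0, 24.0], 0.8)]
grip_post []
tape [([746.0, 148.0, 2.0], 0.9)]
blank [([764.0, -174.0, 0.0], 0.97)]
barstock [([773.0, 18.0, 2.0], 0.96)]
```

View pics/scene0.png

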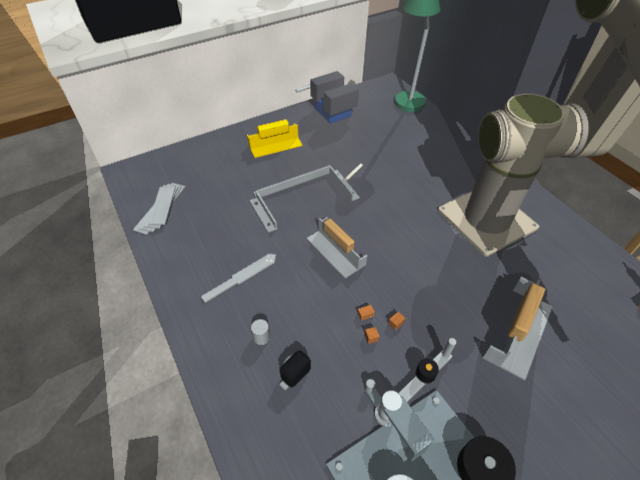

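View pics/side0.png

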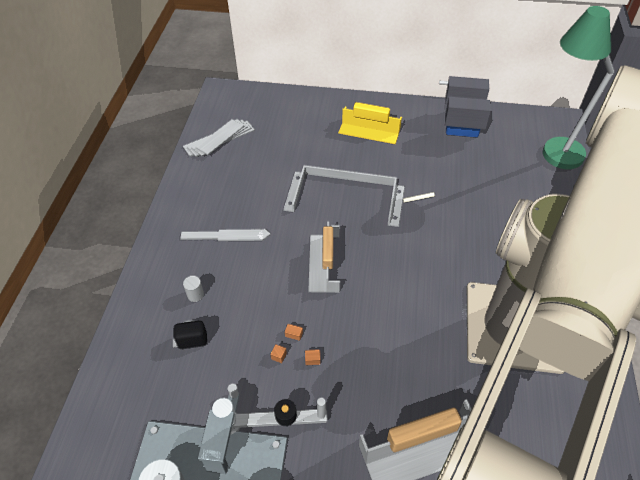

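The small wooden-grip rake stands between the offcuts and the bay. In the scene view the rake is at (338,245), the offcuts are around (372,318), the bay mouth faces them at (305,195), and the post is at (450,345). Next I'll measure the rake and bay orientation with depth.

```bash
cat > topo.py <<'E'
from h import *
def cloud(c):
    im,d=eyes.snapshot(c)
    v,u=np.mgrid[:480,:640];m=d>0
    return toworld(c,u[m],v[m],d[m]),im[m]
# top-down map, 1px=1mm*: x 250..850 up->rows, y -450..350
def render(x0,x1,y0,y1,s,zc,f):
    W=int((y1-y0)*s);H=int((x1-x0)*s);out=[]
    for c in('scene','side'):
        P,C=cloud(c);o=np.zeros((H,W,3),np.uint8)
        i=np.argsort(P[:,2]);P=P[i];C=C[i]
        r=((x1-P[:,0])*s).astype(int);q=((y1-P[:,1])*s).astype(int)
        k=(r>=0)&(r<H-1)&(q>=0)&(q<W-1)
        for a in(0,1):
            for b in(0,1): o[r[k]+a,q[k]+b]=C[k]
        for g in range(int(x0),int(x1),100): cv2.line(o,(0,int((x1-g)*s)),(W,int((x1-g)*s)),(90,0,90),1);cv2.putText(o,str(g),(0,int((x1-g)*s)),0,.35,(255,255,0))
        for g in range(int(y0),int(y1),100): cv2.line(o,(int((y1-g)*s),0),(int((y1-g)*s),H),(90,0,90),1);cv2.putText(o,str(g),(int((y1-g)*s),10),0,.35,(255,255,0))
        out.append(o)
    cv2.imwrite('pics/'+f,np.hstack(out)[:,:,::-1])
E
python3 - <<'E'
from topo import *
render(300,800,-400,400,.5,0,'t0.png')
for c in('scene','side'):
    P,C=cloud(c)
    # rake grip: high points near rake
    m=(np.abs(P[:,0]-463)<120)&(np.abs(P[:,1]+126)<120)
    def rect(k): r=cv2.minAreaRect(P[k][:,:2].astype(np.float32));return np.round(r[0],1),np.round(r[1],1),round(r[2],1),k.sum()
    print(c,'grip top',rect(m&(P[:,2]>78)&(P[:,2]<92)),np.percentile(P[m&(P[:,2]>60)][:,2],[50,95]))
    print('foot',rect(m&(P[:,2]>2.5)&(P[:,2]<7)))
    # bay walls top
    b=(P[:,0]>250)&(P[:,0]<700)&(P[:,1]<-200)&(P[:,1]>-480)
    k=b&(P[:,2]>25)&(P[:,2]<34);print('bay',rect(k))
    Q=P[k][:,:2];print(np.round(Q[[Q[:,0].argmin(),Q[:,0].argmax(),Q[:,1].argmin(),Q[:,1].argmax()]]))
    g=(np.hypot(P[:,0]-415,P[:,1]-290)<40)&(P[:,2]>88)&(P[:,2]<100);print('post',P[g].mean(0) if g.any() else 0)
    print('grinder R')
E
```

```text
scene grip top (array([ 465.2, -123.7]), array([ 27.5, 109.8]), 7.7, np.int64(303)) [82.65372421 87.356388  ]
foot (array([ 462.5, -126.1]), array([236.7, 237.9]), 89.8, np.int64(725))
bay (array([ 449.6, -318.6]), array([237.7, 273. ]), 86.9, np.int64(296))
[[ 309. -392.]
 [ 587. -286.]
 [ 577. -442.]
 [ 475. -201.]]
post [421.56666555 290.16853575  93.60716523]
grinder R
side grip top (array([ 464., -124.]), array([ 24.8, 111.7]), 7.5, np.int64(367)) [84.73905329 89.29143468]
foot (array([ 463.1, -126. ]), array([239.6, 239.4]), 0.0, np.int64(1578))
bay (array([ 448.4, -326. ]), array([230.5, 270.9]), 87.6, np.int64(383))
[[ 310. -405.]
 [ 585. -296.]
 [ 555. -446.]
 [ 460. -211.]]
post [419.86643059 287.9179635   93.89229539]
grinder R
```

View pics/t0.png

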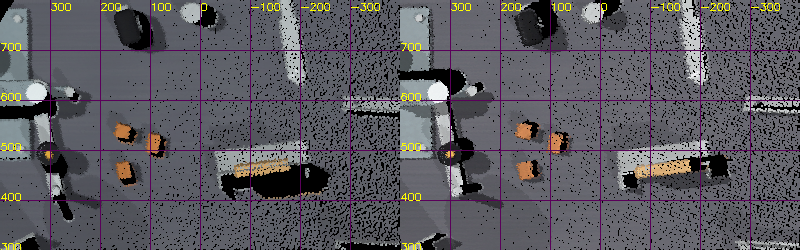

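```bash
cat > plan.py <<'E'
from h import *
import sys
def plan(wps,start=None,smax=48,amax=.17):
    s=sense(); p=np.array(s['tool_pos']); yaw=s['tcp_rot'][2]
    if start: p=np.array(start[:3],float);yaw=start[3]
    rows=[]
    for w in wps:
        d=np.array(w[:3])-p; dy=np.radians((w[3]-yaw+180)%360-180)
        n=max(1,int(np.ceil(max(np.abs(d).max()/smax,np.linalg.norm(d)/58,abs(dy)/amax))))
        if len(w)>4: n=max(n,w[4])
        tgt=p+d
        for i in range(n):
            st=(tgt-p)/(n-i); rz=np.round(-dy/n,3)
            R=Ro.from_euler('xyz',[180,0,yaw],degrees=True)
            r=np.round(R.inv().apply(st)); rows.append([int(a) for a in r]+[0,0,float(rz)])
            p=p+R.apply(r); yaw-=np.degrees(rz)
    while len(rows)%5: rows.append([0]*6)
    for i in range(0,len(rows),5): print(rows[i:i+5])
    print('end',np.round(p,1),round(yaw,1),'T',s['time'],'f',np.round(s['ft_force'],1),'rpy',np.round(s['tcp_rot'],1))
E
python3 - <<'E'
from topo import *
for c in('scene','side'):
    P,C=cloud(c)
    b=(P[:,2]>26)&(P[:,2]<33)
    for n,k,ax in(('back',(P[:,1]<-370)&(P[:,1]>-470)&(P[:,0]>340)&(P[:,0]<550),0),('hi',(P[:,0]>540)&(P[:,0]<620)&(P[:,1]<-260)&(P[:,1]>-400),1),('lo',(P[:,0]>280)&(P[:,0]<350)&(P[:,1]<-230)&(P[:,1]>-380),1)):
        Q=P[k&b]
        if len(Q)<8: print(c,n,len(Q));continue
        f=np.polyfit(Q[:,ax],Q[:,1-ax],1);f=np.polyfit(*(lambda q:(q[:,ax],q[:,1-ax]))(Q[np.abs(np.polyval(f,Q[:,ax])-Q[:,1-ax])<6]),1)
        print(c,n,len(Q),'slope deg',np.round(np.degrees(np.arctan(f[0])),1),'range',np.round([Q[:,ax].min(),Q[:,ax].max()]),'at mean',np.round([Q[:,ax].mean(),np.polyval(f,Q[:,ax].mean())]))
    o=(P[:,0]>420)&(P[:,0]<580)&(P[:,1]>50)&(P[:,1]<200)&(P[:,2]>10)&(P[:,2]<40)
    print('offc',P[o].min(0).round(),P[o].max(0).round())
from plan import plan
plan([(450,250,230,130),(464,-124,200,97.5)])
E
```

```text
scene back 103 slope deg -2.7 range [340. 549.] at mean [ 445. -430.]
scene hi 54 slope deg 2.5 range [-397. -285.] at mean [-340.  581.]
scene lo 44 slope deg 2.6 range [-378. -274.] at mean [-322.  317.]
offc [444.  81.  10.] [557. 173.  32.]
side back 132 slope deg -2.9 range [340. 549.] at mean [ 445. -434.]
side hi 53 slope deg 2.9 range [-392. -285.] at mean [-338.  580.]
side lo 47 slope deg 3.2 range [-378. -275.] at mean [-326.  316.]
offc [443.  77.  10.] [555. 171.  37.]
[[-44, -28, 0, 0, 0, 0.071], [-46, -25, 0, 0, 0, 0.071], [-48, -22, 0, 0, 0, 0.071], [-49, -18, 0, 0, 0, 0.071], [-50, -15, 0, 0, 0, 0.071]]
[[-52, -11, 0, 0, 0, 0.071], [-52, -7, 1, 0, 0, 0.071], [-52, -4, 0, 0, 0, 0.071], [-37, -29, 4, 0, 0, 0.071], [-39, -26, 4, 0, 0, 0.071]]
[[-41, -23, 4, 0, 0, 0.071], [-42, -20, 4, 0, 0, 0.071], [-44, -17, 4, 0, 0, 0.071], [-45, -14, 3, 0, 0, 0.071], [-45, -11, 4, 0, 0, 0.071]]
[[-46, -8, 3, 0, 0, 0.071], [0, 0, 0, 0, 0, 0], [0, 0, 0, 0, 0, 0], [0, 0, 0, 0, 0, 0], [0, 0, 0, 0, 0, 0]]
end [ 463.8 -123.9  200.3] 97.4 T 1.3 f [ 0.4  0.7 -0.3] rpy [-180.    -0.   162.5]
```

Emit:
apply_moves(rows=[[-44, -28, 0, 0, 0, 0.071], [-46, -25, 0, 0, 0, 0.071], [-48, -22, 0, 0, 0, 0.071], [-49, -18, 0, 0, 0, 0.071], [-50, -15, 0, 0, 0, 0.071]], fingers=85)

```text
time: 1.92
tool_pos: [349.2, 369.9, 231.5]
tcp_rot: [180.0, 0.0, 142.0]
ft_force: [1.1, 0.1, -0.3]
finger_gap: 85.2
grip_force: 0.0
```

Emit:
apply_moves(rows=[[-52, -11, 0, 0, 0, 0.071], [-52, -7, 1, 0, 0, 0.071], [-52, -4, 0, 0, 0, 0.071], [-37, -29, 4, 0, 0, 0.071], [-39, -26, 4, 0, 0, 0.071]])

```text
time: 2.55
tool_pos: [453.4, 155.1, 222.2]
tcp_rot: [180.0, 0.0, 121.6]
ft_force: [1.3, -0.4, 0.7]
finger_gap: 84.8
grip_force: 0.0
```

Emit:
apply_moves(rows=[[-41, -23, 4, 0, 0, 0.071], [-42, -20, 4, 0, 0, 0.071], [-44, -17, 4, 0, 0, 0.071], [-45, -14, 3, 0, 0, 0.071], [-45, -11, 4, 0, 0, 0.071]])

```text
time: 3.18
tool_pos: [462.5, -78.9, 203.5]
tcp_rot: [179.9, 0.0, 101.3]
ft_force: [1.1, 0.3, -0.3]
finger_gap: 85.3
grip_force: 0.0
```

Emit:
apply_moves(rows=[[-46, -8, 3, 0, 0, 0.071], [0, 0, 0, 0, 0, 0], [0, 0, 0, 0, 0, 0], [0, 0, 0, 0, 0, 0], [0, 0, 0, 0, 0, 0]])

```text
time: 3.8
tool_pos: [464.0, -122.9, 200.4]
tcp_rot: [180.0, 0.0, 97.5]
ft_force: [-0.8, -0.3, 0.8]
finger_gap: 84.8
grip_force: 0.0
```

Run:
```python
from plan import *
s=sense();print(s['tool_pos'],s['tcp_rot'],s['joint_pos'].round(1))
im,d=snap('wrist','w1.png')
c=eyes.get_calibration('wrist');K=np.array(c['intrinsics']);M=np.array(c['mount'])
v,u=np.mgrid[:480,:640];m=d>0
p=np.stack([(u-K[0,2])/K[0,0]*d,(v-K[1,2])/K[1,1]*d,d],-1)[m]
T=p@M[:3,:3].T+M[:3,3]; P=Ro.from_euler('xyz',s['tcp_rot'],degrees=True).apply(T)+s['tool_pos']
k=(np.abs(P[:,0]-464)<90)&(np.abs(P[:,1]+124)<90)&(P[:,2]>76)&(P[:,2]<95)
print(k.sum(),np.percentile(P[k][:,2],[5,50,95]),cv2.minAreaRect(P[k][:,:2].astype(np.float32)))
print([(np.round(r['xyz']),r['confidence']) for r in models.place_of('rake','wrist')])
plan([(464.5,-124,48,97.5)])
```

```text
[ 463.96918125 -122.9434116   200.42960581] [1.79983361e+02 1.19030458e-03 9.75034380e+01] [-21.  -10.5 106.2   0.   84.3 -28.5]
4418 [83.18998895 86.42040656 87.7122635 ] ((462.3510437011719, -123.80127716064453), (25.982158660888672, 108.3700942993164), 7.191976547241211)
[(array([ 464., -128.,   -3.]), 0.94)]
[[0, 0, 38, 0, 0, -0.0], [0, 0, 38, 0, 0, -0.0], [0, 0, 38, 0, 0, -0.0], [-1, 0, 38, 0, 0, -0.0], [0, 0, 0, 0, 0, 0]]
end [ 464.  -124.2   48.4] 97.5 T 3.9 f [-0.1  0.7 -0. ] rpy [180.    0.   97.5]
```

Emit:
apply_moves(rows=[[0, 0, 38, 0, 0, 0], [0, 0, 38, 0, 0, 0], [0, 0, 38, 0, 0, 0], [-1, 0, 37, 0, 0, 0], [0, 0, 0, 0, 0, 0]])

```text
time: 4.53
tool_pos: [461.2, -123.6, 46.4]
tcp_rot: [-179.7, -0.2, 97.4]
ft_force: [-0.1, 0.1, -0.1]
finger_gap: 85.1
grip_force: 0.0
```

Emit:
apply_moves(rows=[[0, 0, 0, 0, 0, 0], [0, 0, 0, 0, 0, 0], [0, 0, 0, 0, 0, 0], [0, 0, 0, 0, 0, 0], [0, 0, 0, 0, 0, 0]], fingers=10, grip_force=70)

```text
time: 5.15
tool_pos: [464.9, -125.4, 50.7]
tcp_rot: [179.9, 0.1, 97.4]
ft_force: [-1.1, 1.1, 5.8]
finger_gap: 24.8
grip_force: 70.0
```

Emit:
apply_moves(rows=[[0, 0, 0, 0, 0, 0], [0, 0, -10, 0, 0, 0], [0, 0, -20, 0, 0, 0], [0, 0, -30, 0, 0, 0], [0, 0, 0, 0, 0, 0]])

```text
time: 5.78
tool_pos: [465.8, -125.7, 112.0]
tcp_rot: [179.7, 0.1, 97.4]
ft_force: [0.2, 0.4, -3.8]
finger_gap: 25.3
grip_force: 69.4
```

Run:
```python
from plan import *
print(sense()['tool_pos'],sense()['finger_gap'])
plan([(464,-80,150,110),(500,197,150,174.5)])
```

```text
[ 465.80422813 -125.65315633  111.97544178] 25.307035462226477
[[23, 2, -19, 0, 0, -0.11], [22, 5, -19, 0, 0, -0.11], [35, 18, 0, 0, 0, -0.161], [32, 24, 0, 0, 0, -0.161], [28, 29, 0, 0, 0, -0.161]]
[[23, 33, 0, 0, 0, -0.161], [17, 36, 0, 0, 0, -0.161], [12, 38, 0, 0, 0, -0.161], [5, 39, 0, 0, 0, -0.161], [0, 0, 0, 0, 0, 0]]
end [500.1 196.5 150. ] 174.6 T 5.775 f [ 0.2  0.4 -3.8] rpy [1.797e+02 1.000e-01 9.740e+01]
```

Emit:
apply_moves(rows=[[23, 2, -19, 0, 0, -0.11], [22, 5, -19, 0, 0, -0.11], [35, 18, 0, 0, 0, -0.161], [32, 24, 0, 0, 0, -0.161], [28, 29, 0, 0, 0, -0.161]])

```text
time: 6.4
tool_pos: [477.4, 40.5, 145.8]
tcp_rot: [-179.9, -0.1, 138.0]
ft_force: [1.2, 0.5, -2.6]
finger_gap: 25.3
grip_force: 69.4
```

Emit:
apply_moves(rows=[[23, 33, 0, 0, 0, -0.161], [17, 36, 0, 0, 0, -0.161], [12, 38, 0, 0, 0, -0.161], [5, 39, 0, 0, 0, -0.161], [0, 0, 0, 0, 0, 0]])

```text
time: 7.02
tool_pos: [497.3, 199.4, 145.5]
tcp_rot: [-180.0, -0.1, 174.8]
ft_force: [0.6, -0.4, -3.7]
finger_gap: 25.1
grip_force: 69.9
```

Run:
```python
from plan import *
print(sense()['tool_pos'],sense()['finger_gap'],sense()['joint_pos'].round())
a,_=snap('scene');b,_=snap('side')
cv2.imwrite('pics/s2.png',np.hstack([a[200:450,250:600],b[230:480,200:550]])[:,:,::-1])
plan([(500,196,52,174.5)],smax=24)
```

```text
[497.30698606 199.39738606 145.54638765] 25.055248798939132 [ 16.   1. 101.   0.  78. -69.]
[[-1, 0, 23, 0, 0, 0.0], [-1, 0, 24, 0, 0, 0.0], [0, 0, 23, 0, 0, 0.0], [-1, -1, 24, 0, 0, 0.0], [0, 0, 0, 0, 0, 0]]
end [500.2 195.8  51.7] 174.6 T 7.125 f [-0.5 -1.  -3.1] rpy [-1.799e+02 -1.000e-01  1.746e+02]
```

View pics/s2.png

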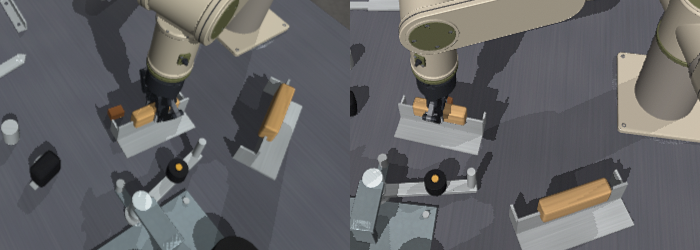

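Emit:
apply_moves(rows=[[-1, 0, 22, 0, 0, 0], [-1, 0, 24, 0, 0, 0], [0, 0, 24, 0, 0, 0], [-1, -1, 21, 0, 0, 0], [0, 0, 0, 0, 0, 0]])

```text
time: 7.75
tool_pos: [499.0, 194.2, 53.7]
tcp_rot: [-179.9, -0.3, 174.4]
ft_force: [-0.1, 0.3, -3.4]
finger_gap: 25.5
grip_force: 69.8
```

Emit:
apply_moves(rows=[[0, 0, 0, 0, 0, 0], [0, 0, 1, 0, 0, 0], [0, 0, 1, 0, 0, 0], [0, 0, 0, 0, 0, 0], [0, 0, 0, 0, 0, 0]])

```text
time: 8.38
tool_pos: [501.2, 196.0, 54.4]
tcp_rot: [180.0, 0.0, 174.6]
ft_force: [0.6, 0.5, -3.2]
finger_gap: 25.3
grip_force: 69.8
```

Emit:
apply_moves(rows=[[0, 0, 1, 0, 0, 0], [0, 0, 1, 0, 0, 0], [0, 0, 1, 0, 0, 0], [0, 0, 0, 0, 0, 0], [0, 0, 0, 0, 0, 0]])

```text
time: 9.0
tool_pos: [501.2, 196.0, 51.3]
tcp_rot: [180.0, -0.0, 174.6]
ft_force: [-0.4, -0.9, -3.1]
finger_gap: 24.9
grip_force: 69.8
```

Run:
```python
from plan import *
print(sense()['tool_pos'],sense()['finger_gap'],sense()['joint_pos'].round())
z=sense()['tool_pos'][2]
plan([(500,150,z,174.5),(449,-345,z,175.5)],smax=30)
```

```text
[501.15672513 195.96749127  51.29007747] 24.8919581248243 [ 16.   7. 105.   0.  68. -69.]
[[-2, -23, 0, 0, 0, 0.001], [-1, -23, 0, 0, 0, 0.001], [0, -29, 0, 0, 0, -0.001], [0, -29, 0, 0, 0, -0.001], [0, -29, 0, 0, 0, -0.001]]
[[0, -29, 0, 0, 0, -0.001], [0, -29, 0, 0, 0, -0.001], [0, -29, 0, 0, 0, -0.001], [0, -29, 0, 0, 0, -0.001], [1, -29, 0, 0, 0, -0.001]]
[[1, -29, 0, 0, 0, -0.001], [0, -30, 0, 0, 0, -0.001], [1, -29, 0, 0, 0, -0.001], [1, -30, 0, 0, 0, -0.001], [0, -29, 0, 0, 0, -0.001]]
[[1, -30, 0, 0, 0, -0.001], [1, -29, 0, 0, 0, -0.001], [0, -30, 0, 0, 0, -0.001], [1, -29, 0, 0, 0, -0.001], [0, 0, 0, 0, 0, 0]]
end [ 448.7 -344.5   51.3] 175.4 T 9.0 f [-0.4 -0.9 -3.1] rpy [180.   -0.  174.6]
```

Emit:
apply_moves(rows=[[0, -8, 0, 0, 0, 0], [0, -12, 0, 0, 0, 0], [0, -16, 0, 0, 0, 0], [0, -16, 0, 0, 0, 0], [0, -16, 0, 0, 0, 0]])

```text
time: 9.62
tool_pos: [494.6, 126.9, 51.3]
tcp_rot: [-180.0, 0.0, 174.5]
ft_force: [-0.1, 0.7, -3.3]
finger_gap: 24.9
grip_force: 70.0
```

Emit:
apply_moves(rows=[[0, -16, 0, 0, 0, 0], [0, -16, 0, 0, 0, 0], [0, -16, 0, 0, 0, 0], [0, -16, 0, 0, 0, 0], [0, -16, 0, 0, 0, 0]])

```text
time: 10.25
tool_pos: [487.0, 47.6, 51.3]
tcp_rot: [-180.0, 0.0, 174.6]
ft_force: [-0.2, 0.9, -4.3]
finger_gap: 25.5
grip_force: 69.8
```

Emit:
apply_moves(rows=[[0, -16, 0, 0, 0, 0], [0, -16, 0, 0, 0, 0], [0, -16, 0, 0, 0, 0], [0, -16, 0, 0, 0, 0], [0, -16, 0, 0, 0, 0]])

```text
time: 10.88
tool_pos: [479.5, -32.1, 51.3]
tcp_rot: [-180.0, 0.0, 174.6]
ft_force: [-0.3, 0.1, -2.8]
finger_gap: 25.4
grip_force: 69.8
```

Emit:
apply_moves(rows=[[0, -16, 0, 0, 0, 0], [0, -16, 0, 0, 0, 0], [0, -16, 0, 0, 0, 0], [0, -16, 0, 0, 0, 0], [0, -16, 0, 0, 0, 0]])

```text
time: 11.5
tool_pos: [471.9, -111.7, 51.3]
tcp_rot: [-180.0, 0.0, 174.6]
ft_force: [0.7, 0.7, -2.9]
finger_gap: 24.9
grip_force: 69.8
```

Emit:
apply_moves(rows=[[0, -16, 0, 0, 0, 0], [0, -16, 0, 0, 0, 0], [0, -16, 0, 0, 0, 0], [0, -12, 0, 0, 0, 0], [0, -8, 0, 0, 0, 0]])

```text
time: 12.12
tool_pos: [465.4, -179.1, 51.3]
tcp_rot: [180.0, -0.0, 174.5]
ft_force: [0.0, 0.5, -3.9]
finger_gap: 25.0
grip_force: 69.8
```

Run:
```python
from plan import *
print(sense()['tool_pos'],sense()['finger_gap'],sense()['joint_pos'].round())
a,_=snap('scene');b,_=snap('side')
cv2.imwrite('pics/s3.png',np.hstack([a[130:400,200:500],b[130:400,220:520]])[:,:,::-1])
```

```text
[ 465.42970071 -179.11573605   51.26483038] 24.953483669555457 [ -27.    2.  111.    0.   67. -111.]
```

View pics/s3.png

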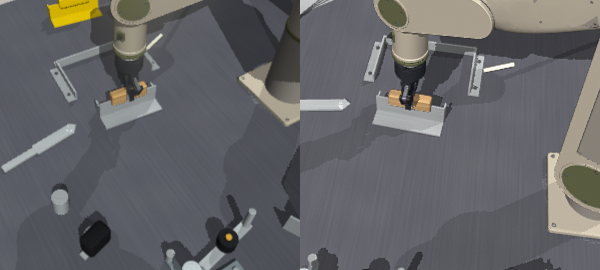

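Emit:
apply_moves(rows=[[0, -10, 0, 0, 0, 0], [0, -16, 0, 0, 0, 0], [0, -16, 0, 0, 0, 0], [0, -16, 0, 0, 0, 0], [0, -16, 0, 0, 0, 0]])

```text
time: 12.85
tool_pos: [458.4, -253.3, 51.3]
tcp_rot: [-180.0, 0.0, 174.5]
ft_force: [-1.3, 0.3, -3.6]
finger_gap: 25.4
grip_force: 69.8
```

Emit:
apply_moves(rows=[[0, -16, 0, 0, 0, 0], [0, -16, 0, 0, 0, 0], [0, -16, 0, 0, 0, 0], [0, -12, 0, 0, 0, 0], [0, -8, 0, 0, 0, 0]])

```text
time: 13.48
tool_pos: [452.0, -320.5, 51.3]
tcp_rot: [180.0, -0.0, 174.5]
ft_force: [-0.3, 0.4, -2.7]
finger_gap: 25.3
grip_force: 69.8
```

Emit:
apply_moves(rows=[[0, -8, 0, 0, 0, 0], [0, -8, 0, 0, 0, 0], [0, -5, 0, 0, 0, 0], [0, -3, 0, 0, 0, 0], [0, 0, 0, 0, 0, 0]])

```text
time: 14.1
tool_pos: [449.9, -343.8, 51.3]
tcp_rot: [-180.0, 0.0, 174.6]
ft_force: [0.5, -0.8, -2.6]
finger_gap: 25.3
grip_force: 69.8
```

Emit:
apply_moves(rows=[[0, 5, 0, 0, 0, 0], [0, 10, 0, 0, 0, 0], [0, 15, 0, 0, 0, 0], [0, 20, 0, 0, 0, 0], [0, 20, 0, 0, 0, 0]])

```text
time: 14.72
tool_pos: [456.5, -272.1, 51.2]
tcp_rot: [180.0, -0.0, 174.6]
ft_force: [0.3, -0.4, -2.2]
finger_gap: 25.1
grip_force: 70.1
```

Emit:
apply_moves(rows=[[0, 25, 0, 0, 0, 0], [0, 25, 0, 0, 0, 0], [0, 25, 0, 0, 0, 0], [0, 10, 0, 0, 0, 0], [0, 0, 0, 0, 0, 0]])

```text
time: 15.35
tool_pos: [464.6, -188.6, 51.4]
tcp_rot: [-180.0, 0.0, 174.7]
ft_force: [-1.0, -0.3, -2.8]
finger_gap: 25.2
grip_force: 70.1
```

Run:
```python
from plan import *
print(sense()['tool_pos'],sense()['finger_gap'],sense()['joint_pos'].round())
a,_=snap('scene');b,_=snap('side')
for c in('scene','side'):print(c,[(np.round(r['xyz']).tolist(),round(r['confidence'],2)) for r in models.place_of('offcut1',c)])
cv2.imwrite('pics/s4.png',np.hstack([a[130:400,200:500],b[130:400,220:520]])[:,:,::-1])
```

```text
[ 464.62801628 -188.55604551   51.38225661] 25.19633084490904 [ -28.    2.  111.   -0.   67. -113.]
scene [([491.0, -369.0, 0.0], 0.65), ([416.0, -354.0, -4.0], 0.58), ([452.0, -367.0, 1.0], 0.55)]
side [([418.0, -356.0, 1.0], 0.56), ([454.0, -368.0, -2.0], 0.51)]
```

View pics/s4.png

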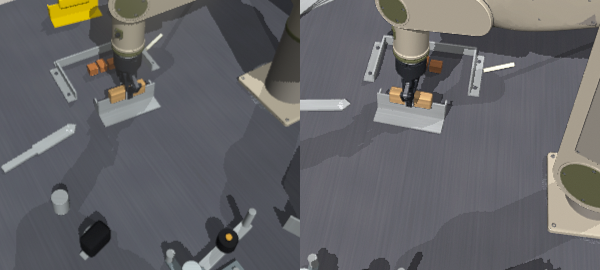

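Emit:
apply_moves(rows=[[0, 0, 1, 0, 0, 0], [0, 0, 0, 0, 0, 0], [0, 0, 0, 0, 0, 0], [0, 0, 0, 0, 0, 0], [0, 0, 0, 0, 0, 0]])

```text
time: 16.18
tool_pos: [464.8, -189.9, 50.8]
tcp_rot: [-179.9, 0.0, 174.6]
ft_force: [-3.8, -3.1, 5.8]
finger_gap: 25.2
grip_force: 71.1
```

Emit:
apply_moves(rows=[[0, 0, 0, 0, 0, 0], [0, 0, 0, 0, 0, 0], [0, 0, 0, 0, 0, 0], [0, 0, 0, 0, 0, 0], [0, 0, 0, 0, 0, 0]], fingers=85)

```text
time: 16.8
tool_pos: [464.5, -189.2, 50.3]
tcp_rot: [180.0, 0.0, 174.6]
ft_force: [0.0, 0.0, 1.4]
finger_gap: 85.1
grip_force: 0.0
```

Emit:
apply_moves(rows=[[0, 0, -20, 0, 0, 0], [0, 0, -30, 0, 0, 0], [0, 0, -40, 0, 0, 0], [0, 0, -40, 0, 0, 0], [0, 0, -30, 0, 0, 0]])

```text
time: 17.42
tool_pos: [464.9, -189.5, 212.4]
tcp_rot: [-180.0, 0.1, 174.6]
ft_force: [0.6, 0.6, -0.6]
finger_gap: 85.1
grip_force: 0.0
```

Run:
```python
from topo import *
from plan import *
print(sense()['tool_pos'],sense()['finger_gap'],sense()['joint_pos'].round())
for c in('scene','side'):
    P,C=cloud(c)
    g=(np.hypot(P[:,0]-418,P[:,1]-290)<35)&(P[:,2]>75)&(P[:,2]<100);Q=P[g]
    print('post',g.sum(),Q.mean(0).round(1),Q.min(0).round(),Q.max(0).round())
    t=g&(P[:,2]>91);print('top',t.sum(),P[t].mean(0).round(1))
    print([(n,np.round(r['xyz']).tolist(),round(r['confidence'],2)) for n in('rake','grip_post','pivot','offcut1') for r in models.place_of(n,c)])
plan([(450,100,210,130),(419,289,180,100.5)])
```

```text
[ 464.89696287 -189.46590572  212.37691572] 85.14018760409775 [ -28.   -7.  102.    0.   85. -113.]
post 79 [423.3 291.   89.6] [413. 282.  75.] [431. 299.  97.]
top 48 [421.3 289.8  93.9]
[('rake', [207.0, 318.0, 2.0], 0.96), ('rake', [464.0, -194.0, 0.0], 0.95), ('rake', [405.0, -655.0, 1.0], 0.6), ('rake', [613.0, 326.0, 26.0], 0.31), ('grip_post', [419.0, 292.0, -1.0], 0.61), ('pivot', [616.0, 325.0, 26.0], 0.63), ('pivot', [488.0, -368.0, 2.0], 0.42), ('offcut1', [486.0, -369.0, 4.0], 0.6), ('offcut1', [417.0, -353.0, -2.0], 0.56), ('offcut1', [456.0, -366.0, -0.0], 0.41)]
post 90 [419.9 289.3  90.6] [411. 279.  76.] [428. 296. 100.]
top 57 [419.9 287.2  94.9]
[('rake', [400.0, -655.0, 2.0], 0.84), ('rake', [212.0, 315.0, -1.0], 0.75), ('rake', [464.0, -195.0, 4.0], 0.66), ('grip_post', [418.0, 293.0, 0.0], 0.42), ('pivot', [614.0, 325.0, 23.0], 0.74), ('offcut1', [451.0, -366.0, -0.0], 0.65), ('offcut1', [418.0, -356.0, -2.0], 0.64), ('offcut1', [484.0, -358.0, -2.0], 0.47)]
[[6, 41, 0, 0, 0, 0.111], [10, 40, 0, 0, 0, 0.111], [15, 39, 0, 0, 0, 0.111], [19, 37, 0, 0, 0, 0.111], [23, 34, 0, 0, 0, 0.111]]
[[26, 32, 0, 0, 0, 0.111], [30, 28, -1, 0, 0, 0.111], [41, 24, 8, 0, 0, 0.129], [44, 19, 7, 0, 0, 0.129], [46, 13, 8, 0, 0, 0.129]]
[[48, 8, 7, 0, 0, 0.129], [0, 0, 0, 0, 0, 0], [0, 0, 0, 0, 0, 0], [0, 0, 0, 0, 0, 0], [0, 0, 0, 0, 0, 0]]
end [419.4 289.4 180.1] 100.5 T 17.925 f [ 0.4 -0.4  0.2] rpy [ 1.800e+02 -1.000e-01  1.746e+02]
```

Run:
```python
from topo import *
from plan import *
for c in('scene','side'):
    P,C=cloud(c)
    for y in range(310,430,20):
        g=(P[:,0]>330)&(P[:,0]<480)&(P[:,1]>y)&(P[:,1]<y+20)&(P[:,2]>20)&(P[:,2]<250)
        if g.any(): print(c,y,g.sum(),'x',P[g][:,0].min().round(),P[g][:,0].max().round(),'zmax',P[g][:,2].max().round())
plan([(450,100,210,180),(419,289,170,185)])
```

```text
scene 310 14 x 456.0 479.0 zmax 68.0
scene 330 56 x 330.0 337.0 zmax 62.0
side 310 45 x 332.0 480.0 zmax 70.0
side 330 25 x 330.0 335.0 zmax 61.0
[[6, 41, 0, 0, 0, -0.014], [5, 41, 0, 0, 0, -0.014], [5, 41, 0, 0, 0, -0.014], [4, 41, 0, 0, 0, -0.014], [4, 41, 0, 0, 0, -0.014]]
[[3, 41, 0, 0, 0, -0.014], [2, 42, 0, 0, 0, -0.014], [8, 47, 10, 0, 0, -0.021], [7, 47, 10, 0, 0, -0.021], [5, 48, 10, 0, 0, -0.021]]
[[5, 48, 10, 0, 0, -0.021], [0, 0, 0, 0, 0, 0], [0, 0, 0, 0, 0, 0], [0, 0, 0, 0, 0, 0], [0, 0, 0, 0, 0, 0]]
end [418.8 289.2 169.6] 185.0 T 18.025 f [ 0.6 -0.2  0.6] rpy [ 1.800e+02 -1.000e-01  1.746e+02]
```

Emit:
apply_moves(rows=[[6, 41, 0, 0, 0, -0.014], [5, 41, 0, 0, 0, -0.014], [5, 41, 0, 0, 0, -0.014], [4, 41, 0, 0, 0, -0.014], [4, 41, 0, 0, 0, -0.014]])

```text
time: 18.65
tool_pos: [454.0, 18.2, 210.2]
tcp_rot: [180.0, 0.0, 178.6]
ft_force: [1.0, -0.1, 1.0]
finger_gap: 85.1
grip_force: 0.0
```

Emit:
apply_moves(rows=[[3, 41, 0, 0, 0, -0.014], [2, 42, 0, 0, 0, -0.014], [8, 47, 10, 0, 0, -0.021], [7, 47, 10, 0, 0, -0.021], [5, 48, 10, 0, 0, -0.021]], fingers=60)

```text
time: 19.27
tool_pos: [426.8, 243.0, 180.0]
tcp_rot: [180.0, 0.0, -176.2]
ft_force: [1.1, -0.6, 0.5]
finger_gap: 59.9
grip_force: 0.0
```

Emit:
apply_moves(rows=[[5, 48, 10, 0, 0, -0.021], [0, 0, 0, 0, 0, 0], [0, 0, 0, 0, 0, 0], [0, 0, 0, 0, 0, 0], [0, 0, 0, 0, 0, 0]])

```text
time: 19.9
tool_pos: [419.6, 288.2, 170.6]
tcp_rot: [180.0, 0.0, -175.1]
ft_force: [-0.4, -0.5, 0.3]
finger_gap: 60.2
grip_force: 0.0
```

Run:
```python
from plan import *
s=sense();print(s['tool_pos'],s['tcp_rot'],s['joint_pos'].round(1))
im,d=snap('wrist')
c=eyes.get_calibration('wrist');K=np.array(c['intrinsics']);M=np.array(c['mount'])
v,u=np.mgrid[:480,:640];m=d>0
p=np.stack([(u-K[0,2])/K[0,0]*d,(v-K[1,2])/K[1,1]*d,d],-1)[m]
T=p@M[:3,:3].T+M[:3,3]; P=Ro.from_euler('xyz',s['tcp_rot'],degrees=True).apply(T)+s['tool_pos']
k=(np.hypot(P[:,0]-419,P[:,1]-289)<35)&(P[:,2]>88)&(P[:,2]<102)
print(k.sum(),np.percentile(P[k][:,2],[5,50,95]),cv2.minAreaRect(P[k][:,:2].astype(np.float32)))
plan([(419,289.5,48,185)])
```

```text
[419.64944828 288.24442493 170.64705394] [ 1.79992250e+02  3.53313818e-02 -1.75097414e+02] [ 28.7  -4.6 104.   -0.   80.6 -66.2]
580 [90.89691696 95.51447646 96.68978221] ((417.6827087402344, 289.955078125), (17.008852005004883, 17.387605667114258), 29.033979415893555)
[[0, 0, 41, 0, 0, -0.001], [0, 1, 41, 0, 0, -0.001], [0, 0, 41, 0, 0, -0.001], [0, 0, 0, 0, 0, 0], [0, 0, 0, 0, 0, 0]]
end [419.5 289.3  47.6] -174.9 T 19.95 f [ 0.2 -0.4  0.7] rpy [ 180.     0.  -175.1]
```

Emit:
apply_moves(rows=[[2, 1, 35, 0, 0, 0], [0, 1, 35, 0, 0, 0], [0, 0, 30, 0, 0, 0], [0, 0, 22, 0, 0, 0], [0, 0, 0, 0, 0, 0]])

```text
time: 20.58
tool_pos: [415.6, 289.6, 46.5]
tcp_rot: [-179.9, -0.2, -175.0]
ft_force: [0.2, -0.5, 0.1]
finger_gap: 59.7
grip_force: 0.0
```

Emit:
apply_moves(rows=[[0, 0, 0, 0, 0, 0], [0, 0, 0, 0, 0, 0], [0, 0, 0, 0, 0, 0], [0, 0, 0, 0, 0, 0], [0, 0, 0, 0, 0, 0]], fingers=2, grip_force=60)

```text
time: 21.2
tool_pos: [418.2, 289.8, 50.0]
tcp_rot: [-179.9, 0.1, -175.0]
ft_force: [-1.0, -9.6, 8.5]
finger_gap: 16.5
grip_force: 58.2
```

Run:
```python
from plan import *
s=sense();p=s['tool_pos'];print(p,s['tcp_rot'],s['finger_gap'],s['ft_force'].round(1))
pv=np.array([614.5,325.3]);v=p[:2]-pv;r=np.hypot(*v);a=np.degrees(np.arctan2(v[1],v[0]))%360
print('r',r,'a',a)
v=v/r*200; pv=p[:2]-200*np.array([np.cos(np.radians(190.3)),np.sin(np.radians(190.3))]);print(pv)
W=[]
for t in range(4,61,4): 
    q=np.radians(190.3+t);W.append((pv[0]+200*np.cos(q),pv[1]+200*np.sin(q),p[2],185+t*40/60))
plan(W)
```

```text
[418.17565978 289.81135535  50.01455601] [-1.79894251e+02  1.10983387e-01 -1.75014844e+02] 16.520371449498057 [-1.  -9.6  8.5]
r 199.50611635614433 a 190.2464450361073
[614.95266736 325.57179837]
[[-2, -14, 0, 0, 0, -0.047], [-2, -14, 0, 0, 0, -0.046], [-2, -13, 0, 0, 0, -0.047], [-3, -14, 0, 0, 0, -0.046], [-3, -14, 0, 0, 0, -0.047]]
[[-3, -13, 0, 0, 0, -0.047], [-4, -14, 0, 0, 0, -0.046], [-4, -13, 0, 0, 0, -0.047], [-4, -13, 0, 0, 0, -0.046], [-5, -14, 0, 0, 0, -0.047]]
[[-5, -13, 0, 0, 0, -0.046], [-5, -13, 0, 0, 0, -0.047], [-6, -12, 0, 0, 0, -0.046], [-6, -13, 0, 0, 0, -0.047], [-6, -13, 0, 0, 0, -0.046]]
end [548.  137.3  50. ] -135.0 T 21.2 f [-1.  -9.6  8.5] rpy [-1.799e+02  1.000e-01 -1.750e+02]
```

Emit:
apply_moves(rows=[[-2, -14, 0, 0, 0, -0.047], [-2, -14, 0, 0, 0, -0.046], [-2, -13, 0, 0, 0, -0.047], [-3, -14, 0, 0, 0, -0.046], [-3, -14, 0, 0, 0, -0.047]])

```text
time: 21.82
tool_pos: [442.2, 226.5, 50.1]
tcp_rot: [179.9, 0.2, -161.5]
ft_force: [0.0, 6.3, 2.2]
finger_gap: 16.8
grip_force: 58.5
```

Emit:
apply_moves(rows=[[-3, -13, 0, 0, 0, -0.047], [-4, -14, 0, 0, 0, -0.046], [-4, -13, 0, 0, 0, -0.047], [-4, -13, 0, 0, 0, -0.046], [-5, -14, 0, 0, 0, -0.047]])

```text
time: 22.45
tool_pos: [487.2, 173.7, 50.1]
tcp_rot: [179.9, 0.2, -148.2]
ft_force: [-2.1, 7.9, 4.9]
finger_gap: 16.5
grip_force: 58.6
```

Run:
```python
from plan import *
s=sense();p=s['tool_pos'];print(p,s['tcp_rot'],s['finger_gap'],s['ft_force'].round(1))
pv=np.array([614.7,325.4]);v=p[:2]-pv;r=np.hypot(*v);a=np.degrees(np.arctan2(v[1],v[0]))%360
print('r',r,'a',a)
W=[]
for t in np.arange(a+4,248,4): 
    q=np.radians(t);W.append((pv[0]+r*np.cos(q),pv[1]+r*np.sin(q),p[2],185+(t-190)*40/60))
plan(W)
```

```text
[487.15285903 173.72005472  50.08217388] [ 1.79923058e+02  1.77236493e-01 -1.48199380e+02] 16.485316543811244 [-2.1  7.9  4.9]
r 198.17941105935094 a 229.9396368322913
[[-5, -13, 0, 0, 0, -0.044], [-5, -13, 0, 0, 0, -0.046], [-5, -13, 0, 0, 0, -0.047], [-6, -12, 0, 0, 0, -0.046], [0, 0, 0, 0, 0, 0]]
end [533.8 144.6  50.1] -137.7 T 22.45 f [-2.1  7.9  4.9] rpy [ 179.9    0.2 -148.2]
```

Emit:
apply_moves(rows=[[-5, -13, 0, 0, 0, -0.044], [-5, -13, 0, 0, 0, -0.046], [-5, -13, 0, 0, 0, -0.047], [-6, -12, 0, 0, 0, -0.046], [0, 0, 0, 0, 0, 0]])

```text
time: 23.08
tool_pos: [533.9, 144.8, 50.1]
tcp_rot: [179.9, 0.2, -137.8]
ft_force: [-4.6, 8.3, 6.8]
finger_gap: 16.5
grip_force: 59.6
```

Emit:
apply_moves(rows=[[-2, -4, 0, 0, 0, 0], [-2, -4, 0, 0, 0, 0], [-1, -2, 0, 0, 0, 0], [0, 0, 0, 0, 0, 0], [0, 0, 0, 0, 0, 0]])

```text
time: 23.7
tool_pos: [543.4, 141.0, 50.1]
tcp_rot: [179.9, 0.1, -137.8]
ft_force: [-6.7, 6.5, 6.7]
finger_gap: 16.7
grip_force: 59.8
```

Run:
```python
from plan import *
s=sense();p=s['tool_pos'];print(p,s['tcp_rot'],s['finger_gap'],s['ft_force'].round(1))
pv=np.array([614.7,325.4]);v=p[:2]-pv;r=np.hypot(*v);a=np.arctan2(v[1],v[0])
print('r',r,'a',np.degrees(a)%360)
t=np.array([-np.sin(a),np.cos(a),0]);print('tangent F',s['ft_force']@t,'radial',s['ft_force'][:2]@v/r,'tangent in tool',Ro.from_euler('xyz',s['tcp_rot'],degrees=True).inv().apply(t).round(2))
```

```text
[543.39645156 140.95187074  50.05633032] [ 1.79922458e+02  1.33805181e-01 -1.37783808e+02] 16.66599710672705 [-6.7  6.5  6.7]
r 197.75062176492045 a 248.86460572622158
tangent F -8.628733471340961 radial -3.6456072707648146 tangent in tool [-0.45 -0.89 -0.  ]
```

Emit:
apply_moves(rows=[[-1, -2, 0, 0, 0, 0], [0, 0, 0, 0, 0, 0], [-0.5, -1, 0, 0, 0, 0], [0, 0, 0, 0, 0, 0], [0, 0, 0, 0, 0, 0]])

```text
time: 24.32
tool_pos: [546.5, 139.8, 50.1]
tcp_rot: [179.9, 0.1, -137.8]
ft_force: [-6.6, 7.2, 7.9]
finger_gap: 16.6
grip_force: 59.8
```

Emit:
apply_moves(rows=[[-1, -2, 0, 0, 0, 0], [0, 0, 0, 0, 0, 0], [0, 0, 0, 0, 0, 0], [0, 0, 0, 0, 0, 0], [0, 0, 0, 0, 0, 0]])

```text
time: 24.95
tool_pos: [548.5, 139.0, 50.1]
tcp_rot: [179.9, 0.1, -137.8]
ft_force: [-5.9, 8.1, 8.1]
finger_gap: 16.5
grip_force: 59.9
```

Emit:
apply_moves(rows=[[-1, -2, 0, 0, 0, 0], [0, 0, 0, 0, 0, 0], [0, 0, 0, 0, 0, 0], [0, 0, 0, 0, 0, 0], [0, 0, 0, 0, 0, 0]])

```text
time: 25.58
tool_pos: [550.6, 138.3, 50.0]
tcp_rot: [179.9, 0.1, -137.8]
ft_force: [-6.0, 7.2, 7.6]
finger_gap: 16.5
grip_force: 59.8
```

Emit:
apply_moves(rows=[[-1, -2, 0, 0, 0, 0], [0, 0, 0, 0, 0, 0], [0, 0, 0, 0, 0, 0], [0, 0, 0, 0, 0, 0], [0, 0, 0, 0, 0, 0]])

```text
time: 26.2
tool_pos: [551.9, 137.8, 50.0]
tcp_rot: [179.8, 0.1, -137.8]
ft_force: [-10.6, 9.4, 10.3]
finger_gap: 16.4
grip_force: 60.2
```

Emit:
apply_moves(rows=[[-0.5, -1, 0, 0, 0, 0], [0, 0, 0, 0, 0, 0], [0, 0, 0, 0, 0, 0], [0, 0, 0, 0, 0, 0], [0, 0, 0, 0, 0, 0]])

```text
time: 26.82
tool_pos: [552.2, 137.8, 50.0]
tcp_rot: [179.8, 0.0, -137.8]
ft_force: [-14.3, 10.2, 14.0]
finger_gap: 16.7
grip_force: 60.6
```

Emit:
apply_moves(rows=[[-0.5, -1, 0, 0, 0, 0], [0, 0, 0, 0, 0, 0], [0, 0, 0, 0, 0, 0], [0, 0, 0, 0, 0, 0], [0, 0, 0, 0, 0, 0]])

```text
time: 27.45
tool_pos: [552.5, 137.7, 49.9]
tcp_rot: [179.7, -0.0, -137.7]
ft_force: [-18.8, 12.0, 17.0]
finger_gap: 16.4
grip_force: 61.0
```

Run:
```python
from plan import *
s=sense();print(s['tool_pos'],s['ft_force'].round(1),s['joint_pos'].round())
a,_=snap('scene');b,_=snap('side')
for c in('scene','side'):print(c,[(n,np.round(r['xyz']).tolist(),round(r['confidence'],2)) for n in('tape','rake','barstock','blank','offcut1') for r in models.place_of(n,c)])
cv2.imwrite('pics/s5.png',np.hstack([a[150:450,200:500],b[150:450,160:460]])[:,:,::-1])
```

```text
[552.47410686 137.67640129  49.92098466] [-18.8  12.   17. ] [   9.   12.  100.    0.   68. -124.]
scene [('tape', [617.0, 331.0, 0.0], 0.71), ('tape', [752.0, 147.0, -2.0], 0.63), ('rake', [463.0, -192.0, 3.0], 0.86), ('rake', [404.0, -657.0, 1.0], 0.78), ('rake', [208.0, 321.0, 1.0], 0.73), ('rake', [552.0, 139.0, -2.0], 0.62), ('barstock', [773.0, 18.0, -2.0], 0.57), ('blank', [763.0, -174.0, 4.0], 0.57), ('offcut1', [414.0, -354.0, -2.0], 0.67), ('offcut1', [488.0, -366.0, -0.0], 0.54), ('offcut1', [454.0, -363.0, -1.0], 0.5)]
side [('tape', [750.0, 145.0, 1.0], 0.67), ('rake', [211.0, 313.0, -5.0], 0.68), ('rake', [401.0, -654.0, 1.0], 0.64), ('barstock', [772.0, 14.0, 3.0], 0.81), ('barstock', [616.0, 332.0, 2.0], 0.65), ('blank', [766.0, -173.0, 1.0], 0.97)]
```

View pics/s5.png

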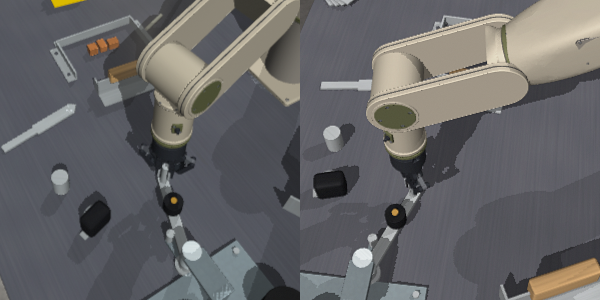

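The force keeps rising while the post no longer moves, so the arm is against its stop. The offcuts are in the bay, the rake is standing, and the tape, blank and bar are where they were.

```bash
python3 -c "
from bench import job;print(job.hand_in())"
```

```text
the job is handed in; nothing more can be done
None
```

I swept all three offcuts into the scrap bay, left the rake standing clear of the grinder, and handed the job in with the tension arm held by its post against the stop.

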